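# Empty the soap mould onto the drying rack and stack the tins

## Task

Clear the lazy susan for the next batch: lift every cast soap bar out of the mould and let it go on the upper part of the sloping rack, so that it slides down by itself until it lies at rest against the stop at the bottom, all bars lying on the rack itself and none on another. Stack the two closed tins from the lazy susan squarely, one upon the other, on the tin that stands on the cork mat, leaving that tin on its mat; the sealed tins may lie either way up. Leave the bottles and the bottle opener alone.

Things in the scene. Friction and masses are not known exactly. Their poses are not given: they have to be found in the camera images.
- bar0: cream-coloured cast soap bar, a rounded block 64 (its x) by 36 (its y) by 40 mm high (its z), about 0.1 kg, that starts in cavity 0 of the mould and may be absent (None). Origin: its centre. In the mould it stands 24 mm proud, with 2 mm play all round; all bars are alike.
- bar1: cream-coloured cast soap bar, a rounded block 64 (its x) by 36 (its y) by 40 mm high (its z), about 0.1 kg, that starts in cavity 1 of the mould and may be absent (None). Origin: its centre. In the mould it stands 24 mm proud, with 2 mm play all round; all bars are alike.
- bar2: cream-coloured cast soap bar, a rounded block 64 (its x) by 36 (its y) by 40 mm high (its z), about 0.1 kg, that starts in cavity 2 of the mould and may be absent (None). Origin: its centre. In the mould it stands 24 mm proud, with 2 mm play all round; all bars are alike.
- bar3: cream-coloured cast soap bar, a rounded block 64 (its x) by 36 (its y) by 40 mm high (its z), about 0.1 kg, that starts in cavity 3 of the mould and may be absent (None). Origin: its centre. In the mould it stands 24 mm proud, with 2 mm play all round; all bars are alike.
- bar4: cream-coloured cast soap bar, a rounded block 64 (its x) by 36 (its y) by 40 mm high (its z), about 0.1 kg, that starts in cavity 4 of the mould and may be absent (None). Origin: its centre. In the mould it stands 24 mm proud, with 2 mm play all round; all bars are alike.
- bar5: cream-coloured cast soap bar, a rounded block 64 (its x) by 36 (its y) by 40 mm high (its z), about 0.1 kg, that starts in cavity 5 of the mould and may be absent (None). Origin: its centre. In the mould it stands 24 mm proud, with 2 mm play all round; all bars are alike.
- tin0: closed flat aluminium tin with rounded edges, 64 (its x) by 84 (its y) by 42 mm high (its z), about 0.22 kg, standing on the lazy susan beside the mould at the start. Origin: its centre. Same as the other tins.
- tin1: closed flat aluminium tin with rounded edges, 64 (its x) by 84 (its y) by 42 mm high (its z), about 0.22 kg, standing on the lazy susan beside the mould at the start. Origin: its centre. Same as the other tins.
- base_tin: a third tin just like them (64 x 84 x 42 mm in its x, y, z; 0.22 kg), loose, alone on the cork mat: the foot of the column. Origin: its centre.
- mat: square cork mat 130 x 130 x 4 mm, fixed to the shelf. Origin: centre of its underside.
- susan: lazy susan of white plastic, a disc 380 mm across with its top 30 mm above the shelf; locked, it does not turn or shift. Origin: centre of its underside.
- mould: grey silicone mould 224 (x) by 158 (y) by 24 mm, stuck on the lazy susan, its top 54 mm above the shelf. Six open cavities 16 mm deep, 68 (x) by 40 mm, centred at x = -70, 0 and 70, y = -44 and 44 mm: 0 at (-70,-44), 1 (-70,44), 2 (0,-44), 3 (0,44), 4 (70,-44), 5 (70,44). Three to five of them hold a bar. Origin: centre of its underside.
- rack: fixed slippery white slope, falling 25 degrees towards its own +x; bars slide freely. Origin: on the shelf under its centre. Surface 68.5 mm high at x = 0 (115 at the open upper edge, x = -94; 26 at the stop, x = 91), y -145 to 145: room for five bars side by side, long side downhill; side walls and stop stand 26 mm above it. A bar so lying at the stop has its centre at x = 70, z = 58 mm
- bottle0: bystander: closed amber glass bottle, 62 mm across, 185 mm high, loose. Origin: centre of its underside.
- bottle1: bystander: closed amber glass bottle, 62 mm across, 185 mm high, loose. Origin: centre of its underside.
- opener: bystander: flat steel bottle opener, 110 x 36 x 4 mm, loose, long side along its x. Origin: in the middle of its length, on its underside.

How it is judged:
By the outcome, as a careful person would: the job done as asked, in the order asked, and still so for the second after the job is handed in, with the robot touching nothing.
Of bar0, bar1, bar2, bar3, bar4, bar5 only 3 to 5 are there at a start; the rules pass over those that are not, and their reading is None.
At some moment in a run one of tin0, tin1 may be knocked a few centimetres aside while the robot is not near it.
Once in a run the grip may slacken for a moment while it holds something.
It also fails if it takes over 210 s, if anything falls off the work surface, if the arm or the gripper's body presses on something with over 40 N, if the wrist force passes 120 N, or if a joint passes its speed limit or range.

## Robot

A 6-joint arm with a two-finger parallel gripper is mounted at the origin on the work surface. World frame = base frame: x ahead of the robot, y to its left, z up, the work surface at z = 0. Lengths are in mm, angles in rad, forces in N, time in s.
With the tool pointing down it reaches from about 350 to 875 mm from the base axis. Payload 4.2 kg.
Tool frame: the origin (TCP) lies between the finger pads; the fingertips stand 14 mm ahead of it and the grasp point (between the pads) lies 5 mm behind it; z points along the fingers, y is the line along which they close (so a half turn about z gives the same grasp; the last joint's range is limited). The gripper opens to 85 mm and grips with 20 to 120 N. Pads are 22 mm wide; open, the fingers measure 114 mm over their backs; the gripper's body (76 mm by 85 mm) begins 54 mm behind the grasp point. The pads swing forward as they close: fully open they stand 13 mm farther back than shut.
Start: joints at [-0.879, 0.385, 0.008, 0, -1.194, -0.259], TCP at [262.146, -567.344, 245.312] pointing down, gripper open.
Joint ranges: [-3.14, 3.14], [-1.21, 2.06], [-1.07, 1.41], [-3.16, 2.05], [-2.99, -0.16], [-3.1, 3.1]. Speed limits (rad/s): [2.79, 2.79, 3.14, 3.14, 3.14, 3.14].

## Interface

Orientations are given as a unit quaternion [x, y, z, w].
In Python, from bench import * gives the robot as it stands.
- The arm moves only by the tool carry_out, never from a script. Its argument "motion" is a list of rows, each a list of 7 numbers: the turn, a rotation vector about the tool's x, y, z in rad, then the shift along the tool's x, y, z in mm, then the opening, from -1 (shut) to 1 (fully open), so that 0 is half open. A call has 1 to 5 rows; each row is the pose to reach, as a shift and turn from the pose commanded when the call began, along the tool's axes at that moment; what a row does not reach only later rows make up. A row lasts 1/8 s, in which the tool goes at most 62.5 mm and 10.7 degrees, less where a joint would pass 70% of its speed; a pose out of reach is approached as far as the arm can. A call with a gripper value outside its range is refused whole. The fingers move at their own pace and stop on an object; the grip force is fixed at half the most. Time passes only in rows, so rows that repeat a pose let the fingers close. It gives the time, the measured TCP pose, the force, the opening and the grip force at its end, in the units of the state.
- read_state(): the state, without advancing time (a new reading comes with each control period).
- get_image(name): name is "scene" or "side" or "wrist"; returns a dict with "color" (420x560x3 uint8, blue, green, red), "mtx" (3x3 intrinsics, pixels), "position" and "orientation" of the camera in the world. Camera axes: x right, y down, z forward; pixel columns grow to the right and rows downward; lengths in mm; the calibration is good to about 2 mm. A picture is of the moment at which its call begins. There is no depth.
- job_done(): hands the job in; it is judged then, once.
The state is a dict: "clock": time; "joints": joint angles; "joint_vel": joint speeds; "joint_efforts": joint torques, N m; "position": TCP position; "ee_rot": TCP orientation; "contact_force": force on the tool from outside, world axes, zero at the start; "wrist_torque": the same for the moment, N m; "gripper_width": finger opening in mm; "grasp_force": force on a finger pad.
Only numpy, scipy, OpenCV 4.12 (cv2) and the standard library are available. Lean on these libraries where they do the work, as an engineer would, in place of code of your own. Each camera call takes 0.05 s, during which the arm holds its last target. There are 200 camera calls.

## Working session

There is one attempt and no reset: what is moved stays moved. The work goes in short steps, Python scripts to look and compute and a tool call to move; the robot and the scene stay as the last step left them, time stands still between calls to the robot, and variables do not carry over. Pictures are saved under pics/ and viewed, at most 14 in all, crops included, and the job is handed in when it is done.

Besides the shell and the picture viewer there is one more tool, called after ">>>" by a JSON object that holds its "fn" and its "kwargs", one argument or row to a line. carry_out: Moves the arm, as the interface text tells. Its arguments: {"type":"object","properties":{"motion":{"type":"array"}},"required":["motion"]}

```bash
ls; mkdir -p pics
python3 - <<'E'
from bench import *
import cv2
for n in ("scene","side"):
    i=get_image(n); cv2.imwrite(f"pics/{n}0.png",i["color"]); print(n,i["mtx"].tolist() if hasattr(i["mtx"],'tolist') else i["mtx"],i["position"],i["orientation"])
print(read_state())
E
```

```text
pics
scene [[430.6687716106877, 0.0, 279.00743239862163], [0.0, 430.6687716106877, 211.18387101771708], [0.0, 0.0, 1.0]] [ 908.88948037 -441.87457112  848.28134676] [ 0.88723779  0.34838362 -0.10854002 -0.28223575]
side [[390.06648163427394, 0.0, 275.1608050043006], [0.0, 390.06648163427394, 206.27507221947047], [0.0, 0.0, 1.0]] [267.6897821  704.16318539 586.59890566] [-0.13943897  0.86600943 -0.47466045  0.07267671]
{'clock': 0.1, 'joints': array([-8.79392943e-01,  3.85485360e-01,  6.77219073e-03, -4.18953689e-04,
       -1.19401998e+00, -2.58602564e-01]), 'joint_vel': array([-0.00055536, -0.00137673,  0.00139973,  0.00157505,  0.000303  ,
        0.00063416]), 'joint_efforts': array([-1.01259349e-03, -3.93319631e+01,  1.88929600e+01,  4.19811487e+00,
       -2.66313364e-03,  4.67471651e-06]), 'position': array([ 261.94211784, -566.91713829,  244.33369164]), 'ee_rot': array([-2.14639822e-01,  9.76692772e-01,  9.50246685e-04, -2.69741048e-04]), 'contact_force': array([ 0.0264044 ,  0.20161404, -0.42963533]), 'wrist_torque': array([ 0.01192299,  0.00055001, -0.00445721]), 'grasp_force': 0.0, 'gripper_width': 85.0689994311696}
```

View pics/scene0.png

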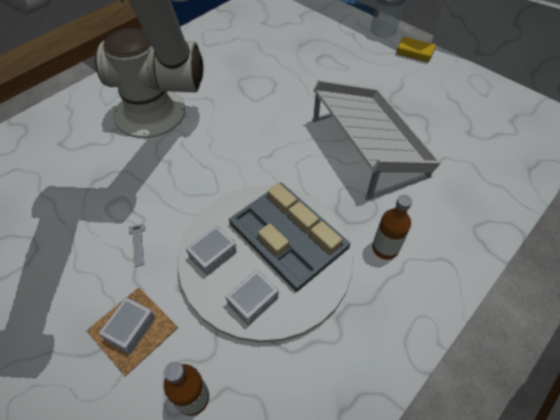

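View pics/side0.png

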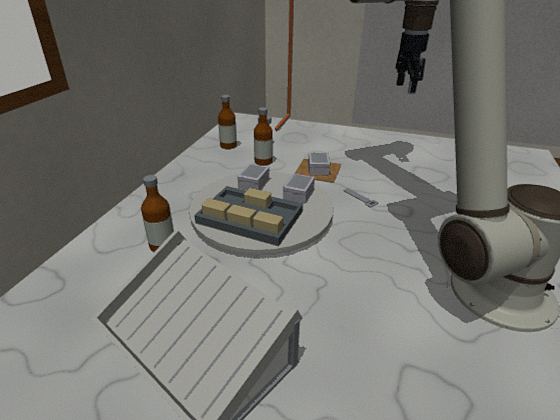

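The pictures show four bars: three in the row nearest the rack and one in the other row. The tins are at about (211,249) and (251,296) in the scene view, the base tin on the mat at (127,325), and the rack at about (375,125). Next I measure by rays and take a closer crop of the rack.

```bash
cat > h.py <<'E'
from bench import *
import numpy as np, cv2
from scipy.spatial.transform import Rotation as R
def ray(i,uv):
    d=np.linalg.inv(i["mtx"])@np.array([uv[0],uv[1],1.]); d=R.from_quat(i["orientation"]).as_matrix()@d
    return np.array(i["position"]),d/np.linalg.norm(d)
def onz(i,uv,z):
    p,d=ray(i,uv); return p+d*(z-p[2])/d[2]
def tri(i,a,j,b):
    p,d=ray(i,a); q,e=ray(j,b)
    s=np.linalg.lstsq(np.c_[d,-e],q-p,rcond=None)[0]
    A,B=p+d*s[0],q+e*s[1]; return (A+B)/2,np.linalg.norm(A-B)
def proj(i,P):
    c=R.from_quat(i["orientation"]).as_matrix().T@(np.array(P)-i["position"]); c=i["mtx"]@c; return c[:2]/c[2]
E
python3 - <<'E'
from h import *
np.set_printoptions(precision=1,suppress=True)
s=get_image("scene"); d=get_image("side")
I=s["color"]; hsv=cv2.cvtColor(I,cv2.COLOR_BGR2HSV)
print("mould corners z54")
for uv in ((282,184),(349,241),(299,284),(230,220)): print(onz(s,uv,54))
m=cv2.inRange(hsv,(15,60,110),(35,255,255)); 
n,l,st,c=cv2.connectedComponentsWithStats(m)
for k in range(1,n):
    if st[k,4]>60: print("yellow",c[k],st[k,4],onz(s,c[k],74))
print("tins")
for uv,z in (((211,247),72),((250,293),72),((128,323),46)): print(onz(s,uv,z), I[int(uv[1]),int(uv[0])])
print("bottles",onz(s,(388,252),0),onz(s,(190,405),0),"opener",onz(s,(138,245),0))
a=cv2.resize(I[60:210,290:450],None,fx=2.5,fy=2.5); b=cv2.resize(d["color"][220:420,80:320],None,fx=1.6,fy=1.6)
c=cv2.resize(I[180:380,80:360],None,fx=2.8,fy=2.8)[:560]
H=np.zeros((380,800,3),np.uint8); H[:375,:400]=a; H[:320,400:784]=b
cv2.imwrite("pics/r.png",H); cv2.imwrite("pics/c.png",c)
E
```

```text
mould corners z54
[482.3  33.9  54. ]
[694.2  16.5  54. ]
[ 682.1 -133.    54. ]
[ 467.1 -120.4   54. ]
yellow [418.8  48.6] 230 [441.2 686.2  74. ]
yellow [282.1 195.2] 301 [515.2  -1.9  74. ]
yellow [303.1 214.1] 343 [584.   -8.7  74. ]
yellow [325.6 234.1] 368 [652.9 -15.3  74. ]
yellow [272.8 237. ] 381 [575.9 -96.8  74. ]
yellow [136.7 333.4] 1924 [ 535.5 -417.5   74. ]
tins
[ 497.5 -201.4   72. ] [128 123 117]
[ 630.1 -219.2   72. ] [134 127 121]
[ 493.  -415.6   46. ] [124 119 113]
bottles [762.   84.7  -0. ] [ 680.4 -429.5    0. ] opener [ 333.6 -288.9    0. ]
```

View pics/r.png

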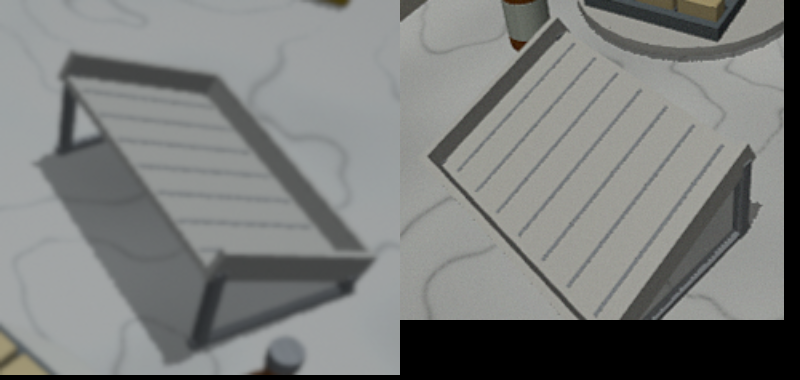

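View pics/c.png

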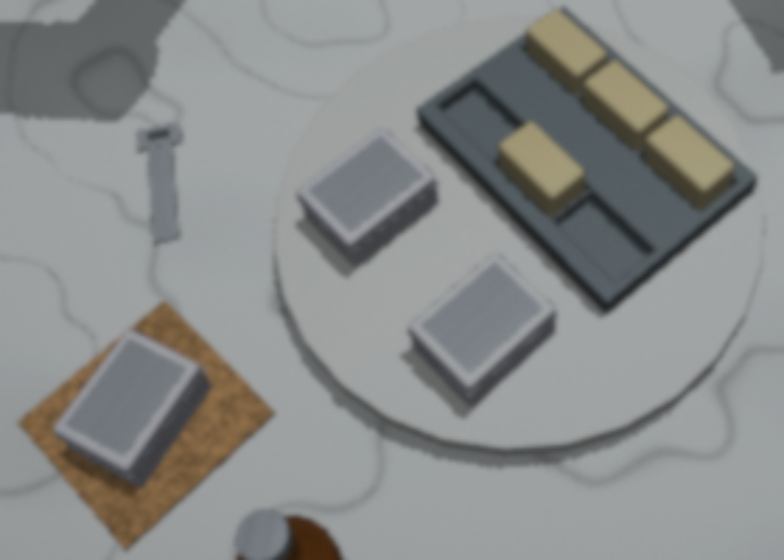

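The rack's high edge is on the mould side, at scene pixels (317,91)-(373,167). Its stop is on the far side, at (376,91)-(438,165). Both tins lie with their long sides toward the upper right, and the base tin is turned a little from them.

```bash
cat >> h.py <<'E'
def goto(p,yv,down=(0,0,-1)):
    """shift/turn from the current pose to TCP p, closing line yv, tool z = down"""
    z=np.array(down,float); z/=np.linalg.norm(z); y=np.array(yv,float); y-=z*(y@z); y/=np.linalg.norm(y)
    s=read_state(); R0=R.from_quat(s["ee_rot"]); best=None
    for sg in (1,-1):
        T=R.from_matrix(np.c_[np.cross(sg*y,z),sg*y,z]); rv=(R0.inv()*T).as_rotvec()
        if best is None or np.linalg.norm(rv)<np.linalg.norm(best): best=rv
    return np.round(best,3), np.round(R0.inv().apply(np.array(p)-s["position"]),1)
E
python3 - <<'E'
from h import *
np.set_printoptions(precision=1,suppress=True)
s=get_image("scene"); d=get_image("side")
a=lambda u,v:(290+u/2.5,60+v/2.5)
b=lambda u,v:(80+(u-400)/1.6,220+v/1.6)
H=[onz(s,a(68,78),115),onz(s,a(208,270),115)]; L=[onz(s,a(216,78),52),onz(s,a(372,260),52)]
print("rack high",H,"low",L, np.linalg.norm(H[0]-H[1]),np.linalg.norm(L[0]-L[1]))
print("tri tops", tri(s,a(70,53),d,b(750,148)), tri(s,a(218,268-15),d,b(560,20)))
c=lambda u,v:(80+u/2.8,180+v/2.8)
for name,z,q in (("A",72,[(300,193),(383,130),(437,182),(351,236)]),("B",72,[(410,325),(500,256),(555,310),(466,376)]),("base",46,[(56,430),(130,333),(206,370),(135,465)])):
    P=np.array([onz(s,c(*k),z)[:2] for k in q]); print(name,P.mean(0),[ (np.linalg.norm(P[(k+1)%4]-P[k]),np.degrees(np.arctan2(*(P[(k+1)%4]-P[k])[::-1]))) for k in range(4)])
P=np.array([onz(s,c(*k),54)[:2] for k in [(562,8),(756,181),(608,305),(418,112)]]); print("mould",P.mean(0),P)
P=np.array([onz(s,c(*k),4)[:2] for k in [(165,300),(274,412),(126,550),(20,422)]]); print("mat",P.mean(0),P)
w=get_image("wrist"); st=read_state(); R0=R.from_quat(st["ee_rot"])
print("cam in tool",R0.inv().apply(w["position"]-st["position"]),(R0.inv()*R.from_quat(w["orientation"])).as_rotvec(),w["mtx"])
print(R0.as_matrix())
E
```

```text
rack high [array([373.2, 286.8, 115. ]), array([633.7, 170.9, 115. ])] low [array([449.2, 463.5,  52. ]), array([720.5, 344.2,  52. ])] 285.1242779246896 296.37313478614567
tri tops (array([360.1, 301.4, 131.8]), np.float64(3.1338552814442577)) (array([633.6, 178.1, 132. ]), np.float64(3.2381924616495166))
A [ 496.2 -198.9] [(np.float64(79.72412657661486), np.float64(87.32826908021394)), (np.float64(63.88740635281815), np.float64(-3.522728436632686)), (np.float64(75.01641899451374), np.float64(-99.86666019737436)), (np.float64(54.658232260647985), np.float64(-178.10748053503568))]
B [ 633.4 -215.5] [(np.float64(80.78867337539968), np.float64(84.0420992923095)), (np.float64(57.524180822027155), np.float64(-3.8656756387842983)), (np.float64(76.93465476284675), np.float64(-98.34680769882402)), (np.float64(54.611948006665685), np.float64(-179.62816042457757))]
base [ 490.6 -415.7] [(np.float64(78.87747715170117), np.float64(105.89388238737766)), (np.float64(64.72815431101509), np.float64(17.63944266686345)), (np.float64(75.65158384109806), np.float64(-75.68388451850718)), (np.float64(62.83287611565119), np.float64(-159.33490239984553))]
mould [582.9 -55. ] [[ 477.7   34.4]
 [ 701.3   10.7]
 [ 686.5 -143.6]
 [ 465.9 -121.5]]
mat [ 488.1 -415.5] [[ 422.9 -351.3]
 [ 551.8 -351.1]
 [ 553.3 -480.2]
 [ 424.6 -479.4]]
cam in tool [  76.7    1.3 -128.1] [-0.2 -0.2  1.6] [[312.1   0.  277.9]
 [  0.  312.1 210.8]
 [  0.    0.    1. ]]
[[-0.9 -0.4 -0. ]
 [-0.4  0.9  0. ]
 [ 0.   0.  -1. ]]
```

```bash
cat >> h.py <<'E'
M=np.array([583,-55.]); ex=np.array([.9947,-.1028]); ey=np.array([.1028,.9947])
def cav(x,y): return M+x*ex+y*ey
RO=np.array([543,316.]); ru=np.array([.407,.914]); ry=np.array([-.914,.407])
N=np.r_[.4226*ru,.9063]
def rk(y,h,x=-45):
    """TCP above rack surface point by h along the normal"""
    return np.r_[RO+x*ru+y*ry,68.5-x*.4663]+h*N
RY=np.r_[ry,0]; EY=np.r_[ey,0]
def show(t,p,yv,down=(0,0,-1)): print(t,*goto(p,yv,down),flush=True)
E
python3 -c "
from h import *
print(cav(-70,44))
show('hover',[518,-4,200],EY)"
```

```text
[517.8942  -4.0372]
hover [ 0.    -0.     0.536] [-468.5  404.    45.2]
```

>>> {"fn": "carry_out", "kwargs": {
  "motion": [
    [0, 0, 0, -56, 48, 0, 0.4],
    [0, 0, 0, -112, 97, 0, 0.4],
    [0, 0, 0, -165, 145, 0, 0.4],
    [0, 0, 0, -210, 180, 0, 0.4],
    [0, 0, 0, -250, 215, 0, 0.4]
  ]
}}

```text
clock: 0.98
position: [392.4, -281.2, 245.7]
ee_rot: [-0.215, 0.977, -0.0, 0.0]
contact_force: [1.0, -0.3, 0.2]
gripper_width: 59.9
grasp_force: 0.0
```

>>> {"fn": "carry_out", "kwargs": {
  "motion": [
    [0, 0, 0.18, -45, 40, 10, 0.4],
    [0, 0, 0.36, -90, 78, 20, 0.4],
    [0, 0, 0.536, -135, 115, 30, 0.4],
    [0, 0, 0.536, -180, 155, 45, 0.4],
    [0, 0, 0.536, -218, 189, 45, 0.4]
  ]
}}

```text
clock: 1.6
position: [508.6, -22.3, 200.0]
ee_rot: [0.052, 0.999, -0.0, -0.0]
contact_force: [0.9, -0.4, -0.1]
gripper_width: 60.0
grasp_force: 0.0
```

```bash
python3 -c "
from h import *
w=get_image('wrist'); cv2.imwrite('pics/w1.png',w['color'])
I=w['color'];hsv=cv2.cvtColor(I,cv2.COLOR_BGR2HSV); m=cv2.inRange(hsv,(15,50,100),(35,255,255))
for c in cv2.findContours(m,0,2)[0]:
    if cv2.contourArea(c)>500: print(cv2.minAreaRect(c),onz(w,cv2.minAreaRect(c)[0],78).round(1))
s=read_state();print(s['position'],s['gripper_width'],s['clock'])
show('hover',[518,-4,200],EY)"
```

```text
((302.0, 344.0), (46.0, 36.0), 90.0) [646.  -12.2  78. ]
((208.4399871826172, 284.91998291015625), (61.904541015625, 40.60405349731445), 86.8201675415039) [572.9 -91.5  78. ]
((303.4999694824219, 284.5), (38.99999237060547, 60.99999237060547), 0.0) [581.2  -5.7  78. ]
((304.0, 212.0), (70.0, 40.0), 90.0) [5.126e+02 1.000e-01 7.800e+01]
[512.24068781 -17.22061031 199.98539554] 59.98714040864564 1.65
hover [0.001 0.003 0.005] [-4.4 13.7  0. ]
```

View pics/w1.png

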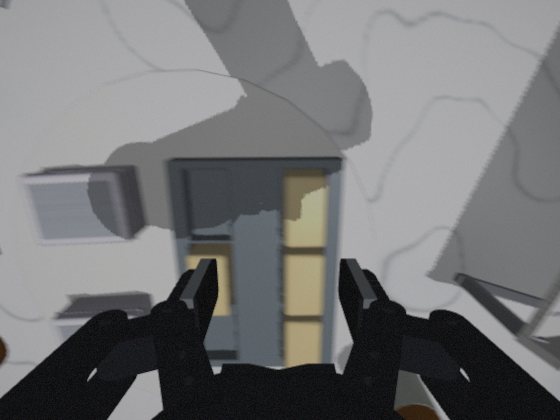

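The wrist view shows three bars in the right-hand row at (304,212), (303,284) and (302,344), and one at (208,285). The arm was still moving when it was taken, so I settle over the first bar and check.

>>> {"fn": "carry_out", "kwargs": {
  "motion": [
    [0, 0, 0, -4.5, 13.5, 0, 0.4],
    [0, 0, 0, -4.5, 13.5, 0, 0.4],
    [0, 0, 0, -4.5, 13.5, 0, 0.4]
  ]
}}

```text
clock: 2.02
position: [514.0, -12.2, 200.7]
ee_rot: [0.052, 0.999, 0.0, -0.0]
contact_force: [0.2, 0.3, -1.0]
gripper_width: 59.9
grasp_force: 0.0
```

```bash
cat >> h.py <<'E'
def bars(w,z=78):
    hsv=cv2.cvtColor(w['color'],cv2.COLOR_BGR2HSV); m=cv2.inRange(hsv,(15,50,100),(35,255,255))
    for c in cv2.findContours(m,0,2)[0]:
        if cv2.contourArea(c)>300:
            r=cv2.minAreaRect(c); print([np.round(k) for k in r],onz(w,r[0],z).round(1))
E
python3 -c "
from h import *
w=get_image('wrist'); bars(w)
s=read_state();print(s['position'],s['gripper_width'],s['clock'])
I=w['color']; 
print(I[150,280:345].astype(int).sum(1))
show('hover',[518,-4,200],EY)"
```

```text
[array([289., 342.]), array([53., 36.]), np.float64(90.0)] [649.2 -14.6  78. ]
[array([290., 280.]), array([61., 39.]), np.float64(90.0)] [580.9  -7.8  78. ]
[array([192., 264.]), array([33., 39.]), np.float64(83.0)] [556.6 -92.7  78. ]
[array([290., 206.]), array([70., 40.]), np.float64(90.0)] [511.9  -1.   78. ]
[513.9977225  -12.28500746 200.76363161] 59.70524197972651 2.075
[360 371 339 326 323 325 327 328 332 327 327 327 321 323 327 327 325 325
 325 319 318 327 325 325 327 325 326 321 322 330 321 327 323 323 298 289
 291 286 287 290 288 288 286 291 289 327 356 352 354 344 315 310 430 487
 512 524 521 522 524 522 522 526 524 520 519]
hover [ 0.     0.    -0.002] [-3.1  8.7  0.8]
```

```bash
sed -i 's/M=np.array(\[583,-55.\])/M=np.array([580,-52.5])/' h.py; python3 -c "
from h import *
p=cav(-70,44); print(p)
show('down',[*p,72],EY)"
```

```text
[514.8942  -1.5372]
down [ 0.     0.    -0.002] [  0.2  10.8 128.8]
```

>>> {"fn": "carry_out", "kwargs": {
  "motion": [
    [0, 0, 0, 0, 11, 40, 0.4],
    [0, 0, 0, 0, 11, 90, 0.4],
    [0, 0, 0, 0, 11, 115, 0.4],
    [0, 0, 0, 0, 11, 125, 0.4],
    [0, 0, 0, 0, 11, 128, 0.4]
  ]
}}

```text
clock: 2.7
position: [515.9, -0.7, 72.8]
ee_rot: [0.052, 0.999, -0.0, 0.0]
contact_force: [0.1, -0.2, 0.5]
gripper_width: 59.8
grasp_force: 0.0
```

>>> {"fn": "carry_out", "kwargs": {
  "motion": [
    [0, 0, 0, 0, 0, 0, 0.1],
    [0, 0, 0, 0, 0, 0, -0.3],
    [0, 0, 0, 0, 0, 0, -0.6],
    [0, 0, 0, 0, 0, 0, -0.6]
  ]
}}

```text
clock: 3.2
position: [516.4, -0.5, 74.0]
ee_rot: [0.051, 0.999, -0.0, 0.001]
contact_force: [-0.7, -2.3, 7.6]
gripper_width: 34.9
grasp_force: 61.0
```

>>> {"fn": "carry_out", "kwargs": {
  "motion": [
    [0, 0, 0, 0, 0, -20, -0.6],
    [0, 0, 0, 0, 0, -60, -0.6],
    [0, 0, 0, 0, 0, -100, -0.6],
    [0, 0, 0, 0, 0, -130, -0.6]
  ]
}}

```text
clock: 3.7
position: [515.7, 0.2, 204.4]
ee_rot: [0.052, 0.999, 0.001, 0.001]
contact_force: [-0.4, 1.5, -1.3]
gripper_width: 34.7
grasp_force: 60.1
```

```bash
python3 -c "
from h import *
s=read_state();print(s['position'],s['gripper_width'],s['joints'].round(2),rk(-90,110),rk(-90,40))
for y in(-90,90): show('rack',rk(y,110),RY,-N)
"
```

```text
[5.15737149e+02 2.24094208e-01 2.04447733e+02] 34.65935376594476 [ 0.32  0.23 -0.32 -0.   -1.01 -1.99] [625.864802 280.728204 189.1765  ] [613.824928 253.690256 125.7355  ]
rack [ 0.274  0.38  -1.234] [-80.6 290.3  15.9]
rack [ 0.274  0.38  -1.234] [ 90.6 346.2  15.6]
```

>>> {"fn": "carry_out", "kwargs": {
  "motion": [
    [0.036, 0.049, -0.16, -16, 58, 3, -0.6],
    [0.071, 0.099, -0.32, -32, 116, 6, -0.6],
    [0.107, 0.148, -0.48, -48, 174, 9, -0.6],
    [0.142, 0.197, -0.64, -64, 232, 12, -0.6],
    [0.178, 0.247, -0.802, -80, 290, 16, -0.6]
  ]
}}

```text
clock: 4.32
position: [625.5, 282.2, 186.5]
ee_rot: [-0.344, 0.927, -0.08, -0.124]
contact_force: [1.5, -1.3, -0.1]
gripper_width: 34.9
grasp_force: 39.7
```

>>> {"fn": "carry_out", "kwargs": {
  "motion": [
    [0.035, 0.048, -0.16, 0, 0, 0, -0.6],
    [0.07, 0.096, -0.31, 0, 0, 0, -0.6],
    [0.096, 0.133, -0.432, 0, 0, 0, -0.6],
    [0.096, 0.133, -0.432, 0, 0, 0, -0.6]
  ]
}}

```text
clock: 4.82
position: [624.4, 280.9, 185.2]
ee_rot: [-0.532, 0.818, -0.118, -0.183]
contact_force: [-0.3, 0.1, -1.0]
gripper_width: 33.9
grasp_force: 66.1
```

```bash
python3 -c "
from h import *
s=read_state();print(s['position'],s['gripper_width'],s['joints'].round(2))
show('hov',rk(-90,110),RY,-N)
show('rack',rk(-90,40),RY,-N)
a=get_image('scene')['color'][60:260,250:480]; b=get_image('side')['color'][200:400,80:330]
H=np.hstack([cv2.resize(a,None,fx=1.6,fy=1.6),cv2.resize(b,None,fx=1.6,fy=1.6)]);cv2.imwrite('pics/k1.png',H)
"
```

```text
[624.35708714 280.9307223  185.19173162] 33.948733109308996 [ 0.73  0.71  0.28  0.17 -1.55 -1.19]
hov [ 0.002 -0.003  0.001] [ 1.3 -1.5 -3.8]
rack [ 0.002 -0.003  0.001] [ 1.1 -1.6 66.2]
```

View pics/k1.png

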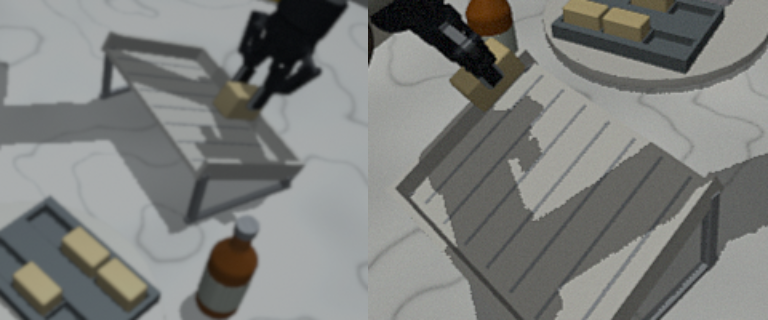

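The bar is held over the rack's right lane, near scene crop (237,102), and lies about parallel to the slope. I lower it and release.

>>> {"fn": "carry_out", "kwargs": {
  "motion": [
    [0, 0, 0, 1, -1, 30, -0.6],
    [0, 0, 0, 1, -1, 50, -0.6],
    [0, 0, 0, 1, -1, 58, -0.6],
    [0, 0, 0, 1, -1, 63, -0.6],
    [0, 0, 0, 1, -1, 63, -0.6]
  ]
}}

```text
clock: 5.55
position: [614.9, 254.5, 130.4]
ee_rot: [-0.532, 0.819, -0.118, -0.182]
contact_force: [0.2, 0.7, -0.7]
gripper_width: 34.5
grasp_force: 66.2
```

```bash
python3 -c "
from h import *
s=read_state();print(s['position'],s['gripper_width'])
show('rack',rk(-90,38),RY,-N)
a=get_image('scene')['color'][60:180,300:450]; b=get_image('side')['color'][200:360,80:280]
H=np.hstack([cv2.resize(a,(400,320)),cv2.resize(b,(400,320))]);cv2.imwrite('pics/k2.png',H)
"
```

```text
[614.92269654 254.50135654 130.41935138] 34.51946652132462
rack [ 0.001 -0.001 -0.   ] [-0.9  0.7  6.7]
```

View pics/k2.png

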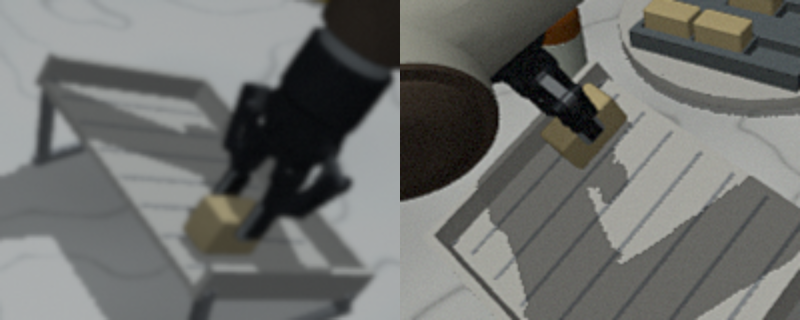

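The bar sits just above the upper slope. I go down a little further until it touches, then let go.

>>> {"fn": "carry_out", "kwargs": {
  "motion": [
    [0, 0, 0, 0, 0, 2, -0.6],
    [0, 0, 0, 0, 0, 4, -0.6],
    [0, 0, 0, 0, 0, 5, -0.6],
    [0, 0, 0, 0, 0, 5, -0.6]
  ]
}}

```text
clock: 6.15
position: [613.7, 252.4, 125.3]
ee_rot: [-0.532, 0.818, -0.118, -0.183]
contact_force: [0.3, 0.2, -1.0]
gripper_width: 34.5
grasp_force: 66.2
```

>>> {"fn": "carry_out", "kwargs": {
  "motion": [
    [0, 0, 0, 0, 0, 0, 0.1],
    [0, 0, 0, 0, 0, 0, 0.3],
    [0, 0, 0, 0, 0, 0, 0.3],
    [0, 0, 0, 0, 0, -25, 0.3],
    [0, 0, 0, 0, 0, -80, 0.3]
  ]
}}

```text
clock: 6.78
position: [626.6, 282.4, 196.4]
ee_rot: [-0.531, 0.818, -0.118, -0.186]
contact_force: [1.5, 0.6, 0.0]
gripper_width: 55.1
grasp_force: 0.0
```

```bash
python3 -c "
from h import *
p=cav(0,44); print(p)
show('next',[*p,200],EY)
w=get_image('scene');bars(w,58)
H=np.hstack([cv2.resize(w['color'][60:180,300:450],(400,320)),cv2.resize(get_image('side')['color'][200:360,80:280],(400,320))]);cv2.imwrite('pics/k3.png',H)"
```

```text
[584.5232  -8.7332]
next [-0.274 -0.387  1.233] [257.2 -80.3 118.1]
[array([132., 330.]), array([59., 72.]), np.float64(49.0)] [ 515.8 -418.6   58. ]
[array([273., 237.]), array([28., 15.]), np.float64(45.0)] [569.2 -88.6  58. ]
[array([326., 234.]), array([30., 15.]), np.float64(43.0)] [648.   -6.3  58. ]
[array([303., 214.]), array([28., 14.]), np.float64(42.0)] [577.8   0.6  58. ]
[array([415.,  46.]), array([35., 13.]), np.float64(15.0)] [415.5 716.1  58. ]
```

View pics/k3.png

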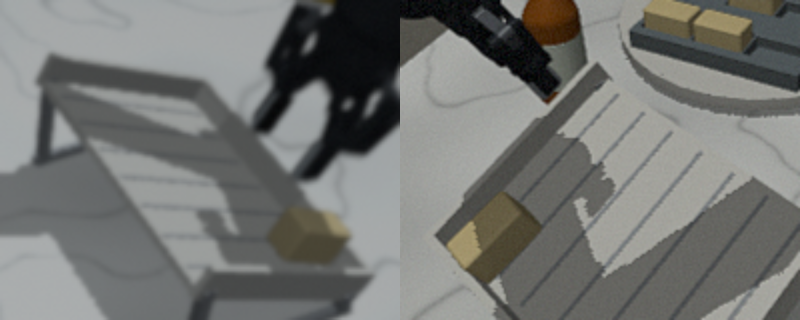

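The first bar has slid to the stop, at crop (310,235). Next bar.

>>> {"fn": "carry_out", "kwargs": {
  "motion": [
    [-0.036, -0.05, 0.16, 51, -16, 20, 0.4],
    [-0.071, -0.1, 0.32, 103, -32, 45, 0.4],
    [-0.107, -0.15, 0.48, 154, -48, 70, 0.4],
    [-0.142, -0.2, 0.64, 205, -64, 94, 0.4],
    [-0.178, -0.252, 0.802, 257, -80, 118, 0.4]
  ]
}}

```text
clock: 7.5
position: [585.4, -9.3, 200.5]
ee_rot: [-0.161, 0.984, -0.042, -0.065]
contact_force: [0.5, 0.4, 0.3]
gripper_width: 59.8
grasp_force: 0.0
```

>>> {"fn": "carry_out", "kwargs": {
  "motion": [
    [-0.035, -0.048, 0.16, 0, 0, 0, 0.4],
    [-0.07, -0.096, 0.31, 0, 0, 0, 0.4],
    [-0.096, -0.135, 0.431, 0, 0, 0, 0.4],
    [-0.096, -0.135, 0.431, 0, 0, 0, 0.4]
  ]
}}

```text
clock: 8.0
position: [585.3, -7.9, 200.8]
ee_rot: [0.051, 0.999, 0.002, 0.003]
contact_force: [0.1, 0.2, -0.5]
gripper_width: 59.9
grasp_force: 0.0
```

```bash
python3 -c "
from h import *
p=cav(0,44)
show('down',[*p,75.5],EY); print(read_state()['position']); bars(get_image('wrist'))"
```

```text
down [0.004 0.006 0.002] [  1.4  -1.4 125.2]
[585.28802511  -7.92810982 200.76042812]
[array([276., 278.]), array([61., 38.]), np.float64(90.0)] [649.9 -14.8  78. ]
[array([171., 204.]), array([73., 41.]), np.float64(84.0)] [572.6 -95.1  78. ]
[array([276., 204.]), array([71., 41.]), np.float64(90.0)] [581.4  -8.2  78. ]
```

>>> {"fn": "carry_out", "kwargs": {
  "motion": [
    [0.004, 0.006, 0, 1.5, -1, 50, 0.4],
    [0.004, 0.006, 0, 1.5, -1, 95, 0.4],
    [0.004, 0.006, 0, 1.5, -1, 115, 0.4],
    [0.004, 0.006, 0, 1.5, -1, 122, 0.4],
    [0.004, 0.006, 0, 1.5, -1, 125, 0.4]
  ]
}}

```text
clock: 8.68
position: [585.5, -7.5, 75.2]
ee_rot: [0.05, 0.999, 0.0, -0.0]
contact_force: [0.6, 0.2, -0.1]
gripper_width: 59.7
grasp_force: 0.0
```

>>> {"fn": "carry_out", "kwargs": {
  "motion": [
    [0, 0, 0, 0, 0, 0, 0.1],
    [0, 0, 0, 0, 0, 0, -0.3],
    [0, 0, 0, 0, 0, 0, -0.6],
    [0, 0, 0, 0, 0, 0, -0.6]
  ]
}}

```text
clock: 9.18
position: [585.7, -7.6, 76.4]
ee_rot: [0.051, 0.999, 0.0, 0.001]
contact_force: [-0.2, 1.2, 5.5]
gripper_width: 34.6
grasp_force: 62.0
```

>>> {"fn": "carry_out", "kwargs": {
  "motion": [
    [0, 0, 0, 0, 0, -20, -0.6],
    [0, 0, 0, 0, 0, -60, -0.6],
    [0, 0, 0, 0, 0, -100, -0.6],
    [0, 0, 0, 0, 0, -130, -0.6]
  ]
}}

```text
clock: 9.68
position: [584.8, -7.9, 206.5]
ee_rot: [0.051, 0.999, 0.0, -0.0]
contact_force: [0.4, -0.8, -1.3]
gripper_width: 34.8
grasp_force: 61.2
```

```bash
python3 -c "
from h import *
show('rack',rk(-30,105),RY,-N)
"
```

```text
rack [ 0.274  0.378 -1.233] [ 46.3 308.   22.1]
```

>>> {"fn": "carry_out", "kwargs": {
  "motion": [
    [0.036, 0.049, -0.16, 9, 61, 4, -0.6],
    [0.071, 0.099, -0.32, 18, 122, 8, -0.6],
    [0.107, 0.148, -0.48, 27, 183, 12, -0.6],
    [0.142, 0.197, -0.64, 36, 244, 17, -0.6],
    [0.178, 0.246, -0.802, 46, 305, 22, -0.6]
  ]
}}

```text
clock: 10.3
position: [569.7, 301.9, 182.6]
ee_rot: [-0.344, 0.927, -0.08, -0.125]
contact_force: [2.1, 0.1, -0.3]
gripper_width: 34.6
grasp_force: 61.2
```

>>> {"fn": "carry_out", "kwargs": {
  "motion": [
    [0.035, 0.048, -0.16, 0, 0, 0, -0.6],
    [0.07, 0.096, -0.31, 0, 0, 0, -0.6],
    [0.096, 0.132, -0.431, 0, 0, 0, -0.6],
    [0.096, 0.132, -0.431, 0, 0, 0, -0.6]
  ]
}}

```text
clock: 10.8
position: [569.5, 300.6, 181.7]
ee_rot: [-0.532, 0.818, -0.118, -0.183]
contact_force: [0.5, -0.8, -1.1]
gripper_width: 34.7
grasp_force: 61.2
```

```bash
python3 -c "
from h import *
show('rack',rk(-30,39),RY,-N)
"
```

```text
rack [ 0.002 -0.002  0.001] [-1.3  0.3 62.2]
```

>>> {"fn": "carry_out", "kwargs": {
  "motion": [
    [0, 0, 0, -1, 0, 30, -0.6],
    [0, 0, 0, -1, 0, 50, -0.6],
    [0, 0, 0, -1, 0, 58, -0.6],
    [0, 0, 0, -1, 0, 61, -0.6],
    [0, 0, 0, -1, 0, 61, -0.6]
  ]
}}

```text
clock: 11.42
position: [560.4, 277.8, 128.1]
ee_rot: [-0.532, 0.819, -0.118, -0.181]
contact_force: [0.2, 0.5, 0.0]
gripper_width: 34.5
grasp_force: 61.3
```

>>> {"fn": "carry_out", "kwargs": {
  "motion": [
    [0, 0, 0, 0, 0, 0, 0.1],
    [0, 0, 0, 0, 0, 0, 0.3],
    [0, 0, 0, 0, 0, 0, 0.3],
    [0, 0, 0, 0, 0, -25, 0.3],
    [0, 0, 0, 0, 0, -80, 0.3]
  ]
}}

```text
clock: 12.05
position: [572.8, 307.4, 198.7]
ee_rot: [-0.531, 0.818, -0.118, -0.185]
contact_force: [0.4, 0.5, 0.3]
gripper_width: 55.5
grasp_force: 0.0
```

```bash
python3 -c "
from h import *
p=cav(70,44); print(p)
show('next',[*p,200],EY)
w=get_image('scene')
H=np.hstack([cv2.resize(w['color'][60:180,300:450],(400,320)),cv2.resize(get_image('side')['color'][200:360,80:280],(400,320))]);cv2.imwrite('pics/k4.png',H)"
```

```text
[654.1522 -15.9292]
next [-0.274 -0.385  1.234] [ 237.8 -206.   110.5]
```

View pics/k4.png

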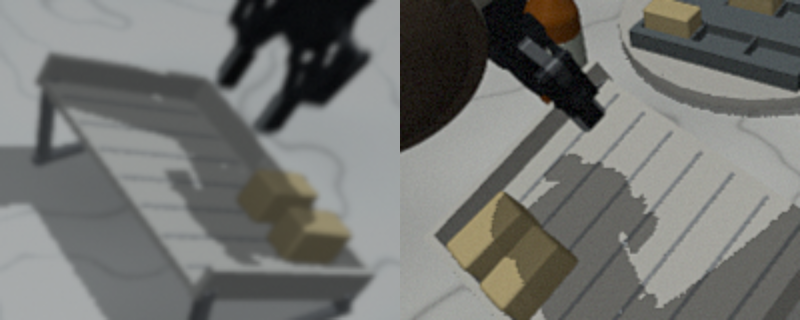

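Two bars lie at the stop side by side. Next the third.

>>> {"fn": "carry_out", "kwargs": {
  "motion": [
    [0, 0, 0, 43, -37, 20, 0.4],
    [0, 0, 0, 86, -74, 40, 0.4],
    [0, 0, 0, 129, -111, 60, 0.4],
    [0, 0, 0, 170, -148, 79, 0.4],
    [0, 0, 0, 202, -175, 94, 0.4]
  ]
}}

```text
clock: 12.78
position: [643.3, 31.3, 200.2]
ee_rot: [-0.531, 0.819, -0.118, -0.182]
contact_force: [0.1, -0.2, 0.5]
gripper_width: 59.7
grasp_force: 0.0
```

>>> {"fn": "carry_out", "kwargs": {
  "motion": [
    [-0.036, -0.05, 0.16, 20, -17, 9, 0.4],
    [-0.071, -0.1, 0.32, 36, -31, 16, 0.4],
    [-0.107, -0.15, 0.48, 36, -31, 16, 0.4],
    [-0.142, -0.2, 0.64, 36, -31, 16, 0.4],
    [-0.178, -0.25, 0.802, 36, -31, 16, 0.4]
  ]
}}

```text
clock: 13.4
position: [655.5, -15.1, 200.8]
ee_rot: [-0.161, 0.984, -0.042, -0.066]
contact_force: [0.5, 0.3, -0.1]
gripper_width: 59.8
grasp_force: 0.0
```

>>> {"fn": "carry_out", "kwargs": {
  "motion": [
    [-0.035, -0.048, 0.16, 0, 0, 0, 0.4],
    [-0.07, -0.096, 0.31, 0, 0, 0, 0.4],
    [-0.096, -0.135, 0.432, 0, 0, 0, 0.4],
    [-0.096, -0.135, 0.432, 0, 0, 0, 0.4]
  ]
}}

```text
clock: 13.9
position: [655.0, -15.3, 201.4]
ee_rot: [0.051, 0.999, 0.002, 0.003]
contact_force: [0.6, 0.1, 0.4]
gripper_width: 59.8
grasp_force: 0.0
```

```bash
python3 -c "
from h import *
p=cav(70,44)
show('down',[*p,75.5],EY); print(read_state()['position']); bars(get_image('wrist'))"
```

```text
down [0.004 0.005 0.001] [  1.4  -1.2 125.9]
[654.96620459 -15.2804131  201.38978112]
[array([277., 204.]), array([70., 40.]), np.float64(89.0)] [650.7 -14.7  78. ]
[array([163., 118.]), array([85., 46.]), np.float64(85.0)] [572.9 -94.9  78. ]
```

>>> {"fn": "carry_out", "kwargs": {
  "motion": [
    [0.004, 0.005, 0, 1.5, -1, 50, 0.4],
    [0.004, 0.005, 0, 1.5, -1, 95, 0.4],
    [0.004, 0.005, 0, 1.5, -1, 115, 0.4],
    [0.004, 0.005, 0, 1.5, -1, 122, 0.4],
    [0.004, 0.005, 0, 1.5, -1, 125.5, 0.4]
  ]
}}

```text
clock: 14.58
position: [655.2, -15.1, 75.6]
ee_rot: [0.051, 0.999, -0.0, 0.0]
contact_force: [-0.2, -0.0, 0.1]
gripper_width: 59.3
grasp_force: 0.0
```

>>> {"fn": "carry_out", "kwargs": {
  "motion": [
    [0, 0, 0, 0, 0, 0, 0.1],
    [0, 0, 0, 0, 0, 0, -0.3],
    [0, 0, 0, 0, 0, 0, -0.6],
    [0, 0, 0, 0, 0, 0, -0.6]
  ]
}}

```text
clock: 15.08
position: [655.4, -15.1, 76.9]
ee_rot: [0.051, 0.999, 0.0, 0.001]
contact_force: [-0.3, 1.1, 5.5]
gripper_width: 34.4
grasp_force: 62.8
```

>>> {"fn": "carry_out", "kwargs": {
  "motion": [
    [0, 0, 0, 0, 0, -20, -0.6],
    [0, 0, 0, 0, 0, -60, -0.6],
    [0, 0, 0, 0, 0, -100, -0.6],
    [0, 0, 0, 0, 0, -130, -0.6]
  ]
}}

```text
clock: 15.58
position: [654.4, -15.3, 206.6]
ee_rot: [0.051, 0.999, 0.0, 0.0]
contact_force: [-0.0, 0.3, -0.0]
gripper_width: 34.7
grasp_force: 62.0
```

```bash
python3 -c "
from h import *
show('rack',rk(30,105),RY,-N)
"
```

```text
rack [ 0.274  0.378 -1.233] [173.5 326.9  22.1]
```

>>> {"fn": "carry_out", "kwargs": {
  "motion": [
    [0, 0, 0, 28, 53, 3, -0.6],
    [0, 0, 0, 56, 106, 7, -0.6],
    [0, 0, 0, 84, 158, 11, -0.6],
    [0, 0, 0, 112, 210, 14, -0.6],
    [0, 0, 0, 137, 258, 17, -0.6]
  ]
}}

```text
clock: 16.2
position: [543.2, 256.9, 187.7]
ee_rot: [0.051, 0.999, -0.0, -0.001]
contact_force: [0.3, 0.3, -0.8]
gripper_width: 34.3
grasp_force: 62.1
```

>>> {"fn": "carry_out", "kwargs": {
  "motion": [
    [0.036, 0.049, -0.16, 18, 34, 3, -0.6],
    [0.071, 0.099, -0.32, 36, 67, 5, -0.6],
    [0.107, 0.148, -0.48, 36, 67, 5, -0.6],
    [0.142, 0.197, -0.64, 36, 67, 5, -0.6],
    [0.178, 0.246, -0.802, 36, 67, 5, -0.6]
  ]
}}

```text
clock: 16.82
position: [515.4, 325.6, 182.6]
ee_rot: [-0.344, 0.927, -0.08, -0.125]
contact_force: [-0.2, 0.8, 0.2]
gripper_width: 34.2
grasp_force: 62.0
```

>>> {"fn": "carry_out", "kwargs": {
  "motion": [
    [0.035, 0.048, -0.16, 0, 0, 0, -0.6],
    [0.07, 0.096, -0.31, 0, 0, 0, -0.6],
    [0.096, 0.132, -0.431, 0, 0, 0, -0.6],
    [0.096, 0.132, -0.431, 0, 0, 0, -0.6]
  ]
}}

```text
clock: 17.32
position: [515.1, 325.9, 182.0]
ee_rot: [-0.531, 0.819, -0.118, -0.183]
contact_force: [-0.2, -0.6, -1.4]
gripper_width: 34.2
grasp_force: 62.0
```

```bash
python3 -c "
from h import *
show('rack',rk(30,39.5),RY,-N)
"
```

```text
rack [ 0.001 -0.002 -0.   ] [-0.5  0.4 62.4]
```

>>> {"fn": "carry_out", "kwargs": {
  "motion": [
    [0, 0, 0, 0, 0, 30, -0.6],
    [0, 0, 0, 0, 0, 50, -0.6],
    [0, 0, 0, 0, 0, 58, -0.6],
    [0, 0, 0, 0, 0, 61, -0.6],
    [0, 0, 0, 0, 0, 61, -0.6]
  ]
}}

```text
clock: 17.95
position: [505.6, 302.5, 128.7]
ee_rot: [-0.532, 0.819, -0.118, -0.181]
contact_force: [-0.8, 0.5, -1.4]
gripper_width: 34.3
grasp_force: 62.1
```

>>> {"fn": "carry_out", "kwargs": {
  "motion": [
    [0, 0, 0, 0, 0, 0, 0.1],
    [0, 0, 0, 0, 0, 0, 0.3],
    [0, 0, 0, 0, 0, 0, 0.3],
    [0, 0, 0, 0, 0, -25, 0.3],
    [0, 0, 0, 0, 0, -80, 0.3]
  ]
}}

```text
clock: 18.58
position: [518.0, 332.0, 199.6]
ee_rot: [-0.531, 0.818, -0.119, -0.185]
contact_force: [1.3, 0.8, -0.5]
gripper_width: 55.8
grasp_force: 0.0
```

```bash
python3 -c "
from h import *
p=cav(0,-44); print(p)
show('next',[*p,200],EY); bars(get_image('scene'),78)"
```

```text
[575.4768 -96.2668]
next [-0.275 -0.385  1.233] [ 332.5 -227.1  156.7]
[array([132., 330.]), array([59., 71.]), np.float64(48.0)] [ 524.8 -419.6   78. ]
[array([273., 237.]), array([28., 15.]), np.float64(45.0)] [577.8 -97.5  78. ]
```

>>> {"fn": "carry_out", "kwargs": {
  "motion": [
    [0, 0, 0, 46, -32, 22, 0.4],
    [0, 0, 0, 92, -63, 44, 0.4],
    [0, 0, 0, 138, -95, 65, 0.4],
    [0, 0, 0, 185, -126, 87, 0.4],
    [0, 0, 0, 231, -158, 109, 0.4]
  ]
}}

```text
clock: 19.25
position: [559.5, 33.7, 200.1]
ee_rot: [-0.532, 0.819, -0.118, -0.181]
contact_force: [0.0, -0.1, -0.7]
gripper_width: 59.5
grasp_force: 0.0
```

>>> {"fn": "carry_out", "kwargs": {
  "motion": [
    [-0.036, -0.05, 0.16, 38, -26, 18, 0.4],
    [-0.071, -0.1, 0.32, 75, -50, 36, 0.4],
    [-0.107, -0.15, 0.48, 101, -69, 48, 0.4],
    [-0.142, -0.2, 0.64, 101, -69, 48, 0.4],
    [-0.178, -0.25, 0.802, 101, -69, 48, 0.4]
  ]
}}

```text
clock: 19.88
position: [577.0, -95.5, 199.0]
ee_rot: [-0.16, 0.984, -0.042, -0.065]
contact_force: [-0.2, 0.4, 0.2]
gripper_width: 59.5
grasp_force: 0.0
```

>>> {"fn": "carry_out", "kwargs": {
  "motion": [
    [-0.035, -0.048, 0.16, 0, 0, 0, 0.4],
    [-0.07, -0.096, 0.31, 0, 0, 0, 0.4],
    [-0.096, -0.135, 0.432, 0, 0, 0, 0.4],
    [-0.096, -0.135, 0.432, 0, 0, 0, 0.4]
  ]
}}

```text
clock: 20.38
position: [576.5, -95.2, 199.5]
ee_rot: [0.051, 0.999, 0.002, 0.003]
contact_force: [-0.4, 0.5, -0.6]
gripper_width: 59.7
grasp_force: 0.0
```

```bash
python3 -c "
from h import *
p=cav(0,-44)
show('down',[*p,75.5],EY); print(read_state()['position']); bars(get_image('wrist'))"
```

```text
down [0.004 0.006 0.001] [  1.7  -1.7 124. ]
[576.51630379 -95.16486738 199.50891753]
[array([276., 204.]), array([71., 41.]), np.float64(90.0)] [572.3 -95.5  78. ]
[array([ 18., 140.]), array([ 35., 103.]), np.float64(0.0)] [ 500.  -290.3   78. ]
```

>>> {"fn": "carry_out", "kwargs": {
  "motion": [
    [0.004, 0.006, 0, 1.5, -1, 50, 0.4],
    [0.004, 0.006, 0, 1.5, -1, 95, 0.4],
    [0.004, 0.006, 0, 1.5, -1, 113, 0.4],
    [0.004, 0.006, 0, 1.5, -1, 120, 0.4],
    [0.004, 0.006, 0, 1.5, -1, 123.5, 0.4]
  ]
}}

```text
clock: 21.05
position: [576.7, -95.0, 75.6]
ee_rot: [0.051, 0.999, -0.0, 0.0]
contact_force: [-0.0, -0.3, 1.1]
gripper_width: 59.7
grasp_force: 0.0
```

>>> {"fn": "carry_out", "kwargs": {
  "motion": [
    [0, 0, 0, 0, 0, 0, 0.1],
    [0, 0, 0, 0, 0, 0, -0.3],
    [0, 0, 0, 0, 0, 0, -0.6],
    [0, 0, 0, 0, 0, 0, -0.6]
  ]
}}

```text
clock: 21.55
position: [576.9, -95.2, 76.8]
ee_rot: [0.051, 0.999, -0.0, 0.001]
contact_force: [-0.7, 1.3, 6.0]
gripper_width: 34.5
grasp_force: 62.0
```

>>> {"fn": "carry_out", "kwargs": {
  "motion": [
    [0, 0, 0, 0, 0, -20, -0.6],
    [0, 0, 0, 0, 0, -60, -0.6],
    [0, 0, 0, 0, 0, -100, -0.6],
    [0, 0, 0, 0, 0, -130, -0.6]
  ]
}}

```text
clock: 22.05
position: [576.0, -95.2, 206.8]
ee_rot: [0.052, 0.999, 0.0, 0.0]
contact_force: [0.2, -0.3, -0.1]
gripper_width: 34.4
grasp_force: 61.2
```

```bash
python3 -c "
from h import *
show('rack',rk(90,105),RY,-N)
"
```

```text
rack [ 0.274  0.378 -1.234] [161.  432.9  22.2]
```

>>> {"fn": "carry_out", "kwargs": {
  "motion": [
    [0, 0, 0, 20, 55, 3, -0.6],
    [0, 0, 0, 41, 111, 6, -0.6],
    [0, 0, 0, 62, 166, 9, -0.6],
    [0, 0, 0, 82, 222, 12, -0.6],
    [0, 0, 0, 103, 277, 14, -0.6]
  ]
}}

```text
clock: 22.68
position: [501.0, 192.5, 190.9]
ee_rot: [0.052, 0.999, -0.0, -0.001]
contact_force: [1.5, -0.5, -0.8]
gripper_width: 34.3
grasp_force: 61.2
```

>>> {"fn": "carry_out", "kwargs": {
  "motion": [
    [0.036, 0.049, -0.16, 18, 50, 3, -0.6],
    [0.071, 0.099, -0.32, 36, 100, 5, -0.6],
    [0.107, 0.148, -0.48, 50, 135, 7, -0.6],
    [0.142, 0.197, -0.64, 58, 156, 8, -0.6],
    [0.178, 0.246, -0.802, 58, 156, 8, -0.6]
  ]
}}

```text
clock: 23.3
position: [459.7, 353.6, 182.4]
ee_rot: [-0.345, 0.927, -0.081, -0.125]
contact_force: [0.4, 0.2, -0.7]
gripper_width: 34.4
grasp_force: 61.2
```

>>> {"fn": "carry_out", "kwargs": {
  "motion": [
    [0.035, 0.048, -0.16, 0, 0, 0, -0.6],
    [0.07, 0.096, -0.31, 0, 0, 0, -0.6],
    [0.096, 0.132, -0.431, 0, 0, 0, -0.6],
    [0.096, 0.132, -0.431, 0, 0, 0, -0.6]
  ]
}}

```text
clock: 23.8
position: [459.9, 352.3, 182.1]
ee_rot: [-0.531, 0.819, -0.118, -0.183]
contact_force: [0.2, 0.1, -0.3]
gripper_width: 34.2
grasp_force: 61.2
```

```bash
python3 -c "
from h import *
show('rack',rk(90,39.5),RY,-N)
"
```

```text
rack [ 0.001 -0.003 -0.001] [ 0.9 -0.7 63.2]
```

>>> {"fn": "carry_out", "kwargs": {
  "motion": [
    [0, 0, 0, 1, -1, 30, -0.6],
    [0, 0, 0, 1, -1, 50, -0.6],
    [0, 0, 0, 1, -1, 58, -0.6],
    [0, 0, 0, 1, -1, 62, -0.6],
    [0, 0, 0, 1, -1, 62, -0.6]
  ]
}}

```text
clock: 24.42
position: [450.6, 327.1, 128.1]
ee_rot: [-0.531, 0.819, -0.118, -0.182]
contact_force: [-0.1, 0.1, -0.4]
gripper_width: 34.5
grasp_force: 61.3
```

>>> {"fn": "carry_out", "kwargs": {
  "motion": [
    [0, 0, 0, 0, 0, 0, 0.1],
    [0, 0, 0, 0, 0, 0, 0.3],
    [0, 0, 0, 0, 0, 0, 0.3],
    [0, 0, 0, 0, 0, -25, 0.3],
    [0, 0, 0, 0, 0, -80, 0.3]
  ]
}}

```text
clock: 25.05
position: [463.2, 356.7, 199.2]
ee_rot: [-0.531, 0.818, -0.119, -0.185]
contact_force: [0.3, 1.9, -0.9]
gripper_width: 55.7
grasp_force: 0.0
```

>>> {"fn": "carry_out", "kwargs": {
  "motion": [
    [0, 0, 0, 20, -40, 0, 1],
    [0, 0, 0, 60, -80, 0, 1],
    [0, 0, 0, 100, -110, 0, 1],
    [0, 0, 0, 140, -130, 0, 1]
  ]
}}

```text
clock: 25.55
position: [531.7, 187.3, 259.8]
ee_rot: [-0.531, 0.819, -0.118, -0.182]
contact_force: [-0.9, -0.3, 0.8]
gripper_width: 85.3
grasp_force: 0.0
```

```bash
python3 -c "
from h import *
w=get_image('scene');I=w['color']
H=np.hstack([cv2.resize(I[60:180,300:450],(300,240)),cv2.resize(get_image('side')['color'][200:420,80:320],(300,240))])
c=cv2.resize(I[200:380,80:305],(600,480)); V=np.vstack([H,c])[:600]; V=np.vstack([H[:, :],c[:360]]) 
cv2.imwrite('pics/k5.png',np.vstack([H,c])[:600]); print(read_state()['position'],read_state()['joints'].round(2))
show('tin',[497,-201,250],[1,-.04,0])"
```

```text
[531.8049415  185.84728321 261.97126705] [ 0.71  0.44 -0.    0.18 -1.53 -1.18]
tin [ 0.082 -0.43  -0.378] [ 327.6 -127.3  165.7]
```

View pics/k5.png

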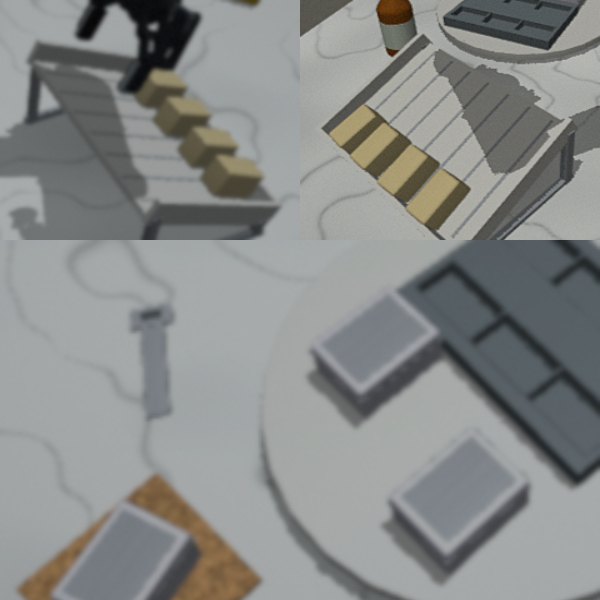

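All four bars lie at the stop side by side, in the crop from (160,88) to (232,176). Tin A is now against the mould's edge at crop (375,343), so it was knocked aside. Tin B is at (458,490). I go over tin A and measure with the wrist camera.

>>> {"fn": "carry_out", "kwargs": {
  "motion": [
    [0, 0, 0, 51, -20, 25, 1],
    [0, 0, 0, 102, -40, 50, 1],
    [0, 0, 0, 152, -60, 77, 1],
    [0, 0, 0, 203, -79, 102, 1],
    [0, 0, 0, 254, -99, 128, 1]
  ]
}}

```text
clock: 26.28
position: [505.7, -112.1, 251.0]
ee_rot: [-0.532, 0.819, -0.118, -0.182]
contact_force: [0.7, 0.1, -0.7]
gripper_width: 85.7
grasp_force: 0.0
```

>>> {"fn": "carry_out", "kwargs": {
  "motion": [
    [0.023, -0.12, -0.105, 37, -14, 19, 1],
    [0.046, -0.24, -0.21, 74, -28, 38, 1],
    [0.069, -0.36, -0.315, 74, -28, 38, 1],
    [0.082, -0.43, -0.378, 74, -28, 38, 1],
    [0.082, -0.43, -0.378, 74, -28, 38, 1]
  ]
}}

```text
clock: 26.9
position: [497.8, -198.9, 248.3]
ee_rot: [-0.693, 0.721, 0.0, -0.001]
contact_force: [0.1, -0.2, 0.4]
gripper_width: 85.3
grasp_force: 0.0
```

```bash
cat >> h.py <<'E'
def tins(w,z,dbg=None):
    I=w['color'].astype(int); d=I[...,0]-I[...,2]; g=I.sum(2)//3
    m=((d>7)&(g>85)).astype(np.uint8)*255; m=cv2.morphologyEx(m,cv2.MORPH_OPEN,np.ones((5,5),np.uint8))
    if dbg: cv2.imwrite(dbg,np.hstack([w['color'],cv2.cvtColor(m,8)])[::1,::1])
    for c in cv2.findContours(m,0,2)[0]:
        if cv2.contourArea(c)>400:
            P=np.array([onz(w,q[0],z)[:2] for q in c],np.float32); r=cv2.minAreaRect(P)
            print("px",np.round(cv2.minAreaRect(c)[0]),"ctr",np.round(r[0],1),"size",np.round(r[1],1),"ang",round(r[2],1))
E
python3 -c "
from h import *
w=get_image('wrist'); cv2.imwrite('pics/w2.png',w['color']); print(read_state()['position'],read_state()['joints'].round(2)); tins(w,72)
I=w['color']; print(I[210:260:10,200:360:20].tolist())
print('scene');tins(get_image('scene'),72)"
```

```text
[ 497.66900272 -198.42554784  247.91407812] [-0.08  0.23 -0.21  0.   -1.13  0.04]
px [241. 360.] ctr [548.1   5.8] size [ 20.4 146.1] ang 88.9
px [243. 308.] ctr [543.1 -62.5] size [ 96.  149.6] ang 84.0
px [274. 275.] ctr [ 503.8 -106.1] size [24.5 60.3] ang 83.5
px [182. 277.] ctr [ 604.4 -104. ] size [ 76.9 142.6] ang 85.3
px [141. 180.] ctr [ 631.1 -215.6] size [68.6 49.5] ang 87.6
px [416.  94.] ctr [ 365.7 -284.6] size [28.7 85.4] ang 61.5
[[[162, 161, 160], [162, 160, 161], [162, 160, 161], [100, 94, 94], [90, 85, 85], [86, 83, 80], [108, 108, 108], [107, 106, 106]], [[162, 159, 160], [160, 158, 160], [162, 160, 162], [101, 94, 93], [88, 84, 82], [90, 85, 81], [108, 105, 108], [108, 107, 108]], [[161, 160, 161], [161, 157, 160], [162, 159, 160], [98, 94, 92], [89, 83, 81], [88, 82, 80], [107, 109, 107], [107, 107, 108]], [[96, 96, 97], [107, 108, 109], [108, 108, 109], [99, 91, 91], [87, 82, 78], [89, 84, 82], [107, 106, 107], [162, 160, 160]], [[106, 98, 91], [80, 76, 70], [40, 37, 35], [106, 99, 99], [96, 93, 91], [93, 86, 86], [107, 106, 106], [162, 159, 159]]]
scene
px [124. 323.] ctr [ 499.8 -419.7] size [53.9 77.3] ang 15.5
px [252. 293.] ctr [ 631.7 -215.8] size [70.5 50.7] ang 87.7
px [282. 258.] ctr [ 621.9 -119.3] size [ 43.7 136.7] ang 84.5
px [295. 227.] ctr [588.3 -46.9] size [ 74.3 218. ] ang 84.1
```

View pics/w2.png

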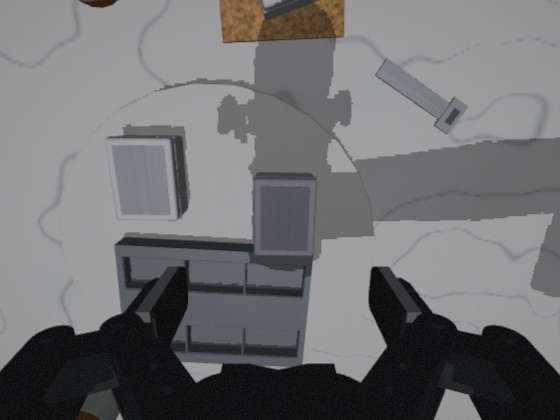

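Tin A's top is at about (285,215) and tin B's at (145,178); the base tin is just visible at the top edge. I move over the base tin and measure it, and also work out tin A.

>>> {"fn": "carry_out", "kwargs": {
  "motion": [
    [0, 0, 0, 50, 0, 0, 1],
    [0, 0, 0, 100, 0, 0, 1],
    [0, 0, 0, 150, 0, 0, 1],
    [0, 0, 0, 180, 0, 0, 1],
    [0, 0, 0, 180, 0, 0, 1]
  ]
}}

```text
clock: 27.62
position: [491.0, -378.8, 246.9]
ee_rot: [-0.694, 0.72, 0.001, -0.002]
contact_force: [0.4, 0.2, 0.6]
gripper_width: 85.6
grasp_force: 0.0
```

>>> {"fn": "carry_out", "kwargs": {
  "motion": [
    [0, 0, 0, 0, 0, 0, 1],
    [0, 0, 0, 0, 0, 0, 1]
  ]
}}

```text
clock: 27.88
position: [491.5, -376.8, 248.3]
ee_rot: [-0.695, 0.719, 0.0, -0.002]
contact_force: [0.6, -0.6, -0.1]
gripper_width: 85.4
grasp_force: 0.0
```

```bash
python3 -c "
from h import *
w=get_image('wrist'); cv2.imwrite('pics/w3.png',w['color']); st=read_state(); print(st['position'],st['joints'].round(2)); tins(w,46)
print('sceneBase');s=get_image('scene');tins(s,46)
# tin A from previous wrist view: same camera offset in the tool frame, moved by the known shift
R0=R.from_quat(st['ee_rot']); w2=dict(w); w2['position']=w['position']+np.array([497.7,-198.6,248.0])-st['position']
P=np.array([onz(w2,q,72)[:2] for q in ((253,175),(316,175),(314,256),(254,256))]); print('A wrist',P.mean(0),P)
c=lambda u,v:(80+u/2.667,200+(v-240)/2.667)
P=np.array([onz(s,c(*q),72)[:2] for q in ((311,347),(389,290),(442,338),(362,395))]); print('A scene',P.mean(0),P)
"
```

```text
[ 491.42259368 -376.94315602  248.4628174 ] [-0.39  0.37 -0.    0.   -1.2   0.36]
px [283. 352.] ctr [ 490.2 -158.1] size [50.3 52.2] ang 88.0
sceneBase
px [252. 293.] ctr [ 622.4 -208.4] size [72.5 52.4] ang 87.7
px [259. 244.] ctr [ 565.2 -143.8] size [128.7 231.6] ang 87.1
px [294. 228.] ctr [577.3 -33.9] size [ 75.4 225. ] ang 84.7
A wrist [ 490.28832189 -172.1801223 ] [[ 519.88190033 -216.9425641 ]
 [ 457.82858318 -214.86284712]
 [ 459.68501754 -127.35654004]
 [ 523.75778652 -129.55853793]]
A scene [ 496.91958169 -172.34500192] [[ 462.84876349 -210.77404001]
 [ 468.09247155 -131.60898875]
 [ 532.53775059 -134.51569856]
 [ 524.19934112 -212.48128037]]
```

View pics/w3.png

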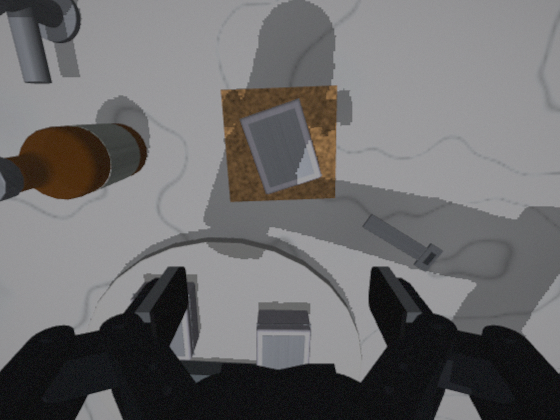

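The base tin is on the mat with corners at about (241,120), (298,101), (320,174) and (268,193). Tin A is visible at the bottom, at (284,335).

```bash
python3 -c "
from h import *
w=get_image('wrist');I=w['color'].astype(int)
C=[(241,120),(298,101),(320,174),(268,193)]
sub=I[80:205,220:340]; sat=sub.max(2)-sub.min(2); blue=(sub[...,0]>=sub[...,2]-4)&(sub.sum(2)>120)
# tin = non-brown region inside the mat
m=np.zeros((420,560),np.uint8); m[80:205,220:340]=blue*255
k=np.zeros_like(m); cv2.fillConvexPoly(k,cv2.convexHull(np.array([(225,93),(333,90),(333,196),(233,198)])),255); m&=k
m=cv2.morphologyEx(m,cv2.MORPH_OPEN,np.ones((3,3),np.uint8))
c=max(cv2.findContours(m,0,2)[0],key=cv2.contourArea)
for z in (46,): 
  P=np.array([onz(w,q[0],z)[:2] for q in c],np.float32); print('mask',cv2.minAreaRect(P),cv2.boundingRect(c))
P=np.array([onz(w,q,46)[:2] for q in C]);print('corners',P.mean(0),P)
for k in range(4):
  d=P[(k+1)%4]-P[k];print(np.linalg.norm(d),np.degrees(np.arctan2(d[1],d[0])))
s=get_image('scene');print('scene panel',onz(s,(124.,323.),46),onz(s,(127.,324.),46))
P=np.array([onz(w,q,72)[:2] for q in ((257,331),(310,331))]);print('A near edge',P)
P=np.array([onz(w,q,4)[:2] for q in ((221,90),(336,86),(335,199),(230,201))]);print('mat',P.mean(0))
show('A',[490.5,-172,200],[.9994,-.035,0])
"
```

```text
mask ((484.5455017089844, -417.4425964355469), (63.043670654296875, 83.3298568725586), 16.457509994506836) (241, 100, 80, 94)
corners [ 484.07628007 -417.7830479 ] [[ 524.88177512 -447.58791813]
 [ 466.63178833 -463.92377662]
 [ 444.11981316 -389.32673902]
 [ 500.67174365 -370.29375783]]
60.49728286460118 -164.33416712189396
77.91987579719604 106.79282105159321
59.66887978355962 18.60105013148077
80.99699278063625 -72.60843096088352
scene panel [ 487.36017823 -420.83513368   46.        ] [ 493.22899633 -418.09592957   46.        ]
A near edge [[ 519.45198364 -212.49190409]
 [ 457.94240655 -210.32683675]]
mat [ 485.15195008 -415.118248  ]
A [ 0.002 -0.002  0.   ] [-205.4    7.8   48.2]
```

>>> {"fn": "carry_out", "kwargs": {
  "motion": [
    [0, 0, 0.01, -50, 2, 0, 1],
    [0, 0, 0.01, -100, 5, 0, 1],
    [0, 0, 0.01, -150, 8, 10, 1],
    [0, 0, 0.01, -190, 8, 30, 1],
    [0, 0, 0.01, -205, 8, 48, 1]
  ]
}}

```text
clock: 28.7
position: [490.2, -170.9, 200.0]
ee_rot: [-0.692, 0.722, 0.0, -0.001]
contact_force: [-0.4, 0.1, -0.5]
gripper_width: 85.6
grasp_force: 0.0
```

>>> {"fn": "carry_out", "kwargs": {
  "motion": [
    [0, 0, 0, 0, 0, 0, 1],
    [0, 0, 0, 0, 0, 0, 1],
    [0, 0, 0, 0, 0, 0, 1]
  ]
}}

```text
clock: 29.08
position: [490.8, -173.9, 200.8]
ee_rot: [-0.69, 0.723, -0.0, -0.001]
contact_force: [0.0, 1.0, 0.0]
gripper_width: 85.8
grasp_force: 0.0
```

```bash
python3 -c "
from h import *
w=get_image('wrist'); I=w['color'].astype(int); d=I[...,0]-I[...,2]; g=I.sum(2)//3
print(read_state()['position'])
m=((d>4)&(g>65)).astype(np.uint8)*255; m[:, :190]=0; m[:,370:]=0; m[260:]=0
m=cv2.morphologyEx(m,cv2.MORPH_OPEN,np.ones((5,5),np.uint8))
for c in cv2.findContours(m,0,2)[0]:
  if cv2.contourArea(c)>800:
    P=np.array([onz(w,q[0],72)[:2] for q in c],np.float32); print(cv2.minAreaRect(P),cv2.boundingRect(c))
show('A',[490,-171.5,57],[.9994,-.035,0])
"
```

```text
[ 490.63105421 -173.84683694  200.63041478]
((514.6130981445312, -169.77435302734375), (90.189208984375, 109.0782470703125), 87.34745788574219) (190, 159, 124, 101)
A [ 0.001 -0.002 -0.012] [ -2.6   0.6 143.6]
```

>>> {"fn": "carry_out", "kwargs": {
  "motion": [
    [0, 0, -0.012, -2.5, 0.5, 50, 1],
    [0, 0, -0.012, -2.5, 0.5, 90, 1],
    [0, 0, -0.012, -2.5, 0.5, 120, 1],
    [0, 0, -0.012, -2.5, 0.5, 135, 1],
    [0, 0, -0.012, -2.5, 0.5, 143, 1]
  ]
}}

```text
clock: 29.75
position: [489.9, -171.1, 56.7]
ee_rot: [-0.695, 0.719, 0.0, -0.001]
contact_force: [0.7, 0.2, 0.7]
gripper_width: 85.3
grasp_force: 0.0
```

>>> {"fn": "carry_out", "kwargs": {
  "motion": [
    [0, 0, 0, 0, 0, 0, 0.7],
    [0, 0, 0, 0, 0, 0, 0.5],
    [0, 0, 0, 0, 0, 0, 0],
    [0, 0, 0, 0, 0, 0, 0],
    [0, 0, 0, 0, 0, 0, 0]
  ]
}}

```text
clock: 30.38
position: [490.9, -170.9, 58.6]
ee_rot: [-0.695, 0.719, -0.001, -0.0]
contact_force: [1.2, 0.6, 6.0]
gripper_width: 62.7
grasp_force: 67.2
```

>>> {"fn": "carry_out", "kwargs": {
  "motion": [
    [0, 0, 0, 0, 0, -10, 0],
    [0, 0, 0, 0, 0, -40, 0],
    [0, 0, 0, 0, 0, -80, 0],
    [0, 0, 0, 0, 0, -120, 0],
    [0, 0, 0, 0, 0, -120, 0]
  ]
}}

```text
clock: 31.0
position: [491.4, -170.7, 180.5]
ee_rot: [-0.695, 0.719, -0.002, 0.001]
contact_force: [-0.2, -0.6, -2.7]
gripper_width: 62.8
grasp_force: 66.5
```

```bash
python3 -c "
from h import *
a=np.radians(16.5)
show('base',[486,-417,160],[np.cos(a),np.sin(a),0])
"
```

```text
base [-0.004 -0.002 -0.322] [246.3  -2.8  20.9]
```

>>> {"fn": "carry_out", "kwargs": {
  "motion": [
    [0, 0, -0.07, 50, 0, 0, 0],
    [0, 0, -0.14, 100, -1, 0, 0],
    [0, 0, -0.21, 150, -2, 0, 0],
    [0, 0, -0.27, 200, -3, 0, 0],
    [0, 0, -0.32, 235, -3, 0, 0]
  ]
}}

```text
clock: 31.62
position: [483.5, -406.9, 175.2]
ee_rot: [0.801, -0.599, -0.003, 0.001]
contact_force: [0.4, 0.8, -2.0]
gripper_width: 63.2
grasp_force: 66.4
```

>>> {"fn": "carry_out", "kwargs": {
  "motion": [
    [0, 0, 0, 6, 0, 0, 0],
    [0, 0, 0, 10, 2, 0, 0],
    [0, 0, 0, 10, 2, 0, 0],
    [0, 0, 0, 10, 2, 0, 0]
  ]
}}

```text
clock: 32.12
position: [485.9, -414.7, 177.4]
ee_rot: [0.801, -0.599, -0.001, 0.001]
contact_force: [0.0, 0.4, -2.4]
gripper_width: 62.9
grasp_force: 66.4
```

```bash
python3 -c "
from h import *
a=np.radians(16.5)
print(read_state()['position'],read_state()['gripper_width'])
show('base',[486,-417,75.5],[np.cos(a),np.sin(a),0])
"
```

```text
[ 485.92737179 -414.72330274  177.38552058] 62.867764085000665
base [ 0.003 -0.    -0.001] [  2.2   0.3 101.9]
```

>>> {"fn": "carry_out", "kwargs": {
  "motion": [
    [0, 0, 0, 2, 0.5, 40, 0],
    [0, 0, 0, 2, 0.5, 75, 0],
    [0, 0, 0, 2, 0.5, 92, 0],
    [0, 0, 0, 2, 0.5, 99, 0],
    [0, 0, 0, 2, 0.5, 100, 0]
  ]
}}

```text
clock: 32.75
position: [486.2, -418.1, 78.0]
ee_rot: [0.801, -0.599, -0.0, 0.001]
contact_force: [0.2, 0.6, -2.8]
gripper_width: 62.6
grasp_force: 66.3
```

>>> {"fn": "carry_out", "kwargs": {
  "motion": [
    [0, 0, 0, 0, 0, 0.5, 0],
    [0, 0, 0, 0, 0, 1, 0]
  ]
}}

```text
clock: 33.0
position: [486.1, -418.2, 77.3]
ee_rot: [0.801, -0.599, 0.0, 0.001]
contact_force: [-0.7, -0.3, -2.3]
gripper_width: 62.9
grasp_force: 66.3
```

```bash
python3 -c "
from h import *
s=get_image('side');d=get_image('scene')
cv2.imwrite('pics/s1.png',np.hstack([cv2.resize(d['color'][270:380,70:220],(450,330)),cv2.resize(s['color'][130:190,285:355],(350,300))[:330].repeat(1,0) if False else cv2.copyMakeBorder(cv2.resize(s['color'][130:190,285:355],(350,300)),0,30,0,0,0)]))
st=read_state();print(st['position'],st['contact_force'])"
```

```text
[ 485.80660291 -418.07292028   76.90359321] [-0.40106721 -0.36700359 -2.10757561]
```

View pics/s1.png

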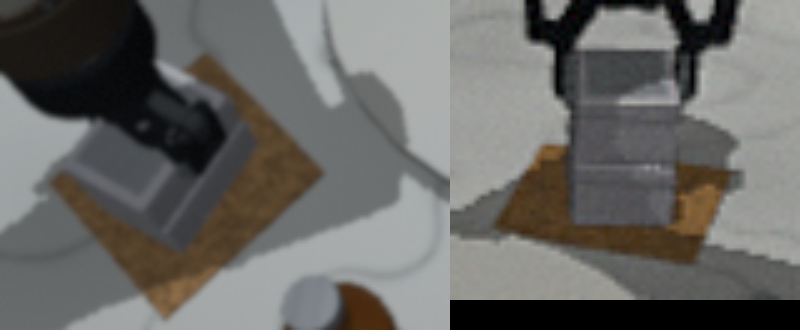

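The held tin sits squarely over the base tin: in the side crop both span columns of about 572-678. I lower the last 2-3 mm and release.

>>> {"fn": "carry_out", "kwargs": {
  "motion": [
    [0, 0, 0, 0, 0, 1, 0],
    [0, 0, 0, 0, 0, 2, 0],
    [0, 0, 0, 0, 0, 2, 0]
  ]
}}

```text
clock: 33.48
position: [485.6, -418.0, 74.8]
ee_rot: [0.801, -0.599, -0.001, 0.001]
contact_force: [-1.2, 1.6, 1.9]
gripper_width: 63.1
grasp_force: 66.6
```

>>> {"fn": "carry_out", "kwargs": {
  "motion": [
    [0, 0, 0, 0, 0, 0, 0.5],
    [0, 0, 0, 0, 0, 0, 0.7],
    [0, 0, 0, 0, 0, 0, 1],
    [0, 0, 0, 0, 0, 0, 1],
    [0, 0, 0, 0, 0, 0, 1]
  ]
}}

```text
clock: 34.1
position: [485.6, -418.0, 74.3]
ee_rot: [0.801, -0.599, -0.001, 0.001]
contact_force: [-0.1, 0.7, 0.3]
gripper_width: 85.4
grasp_force: 0.0
```

>>> {"fn": "carry_out", "kwargs": {
  "motion": [
    [0, 0, 0, 0, 0, -30, 1],
    [0, 0, 0, 0, 0, -80, 1],
    [0, 0, 0, 0, 0, -130, 1],
    [0, 0, 0, 0, 0, -130, 1],
    [0, 0, 0, 0, 0, -130, 1]
  ]
}}

```text
clock: 34.72
position: [485.6, -417.4, 203.9]
ee_rot: [0.801, -0.599, -0.001, 0.001]
contact_force: [0.9, 0.5, 0.0]
gripper_width: 85.5
grasp_force: 0.0
```

```bash
python3 -c "
from h import *
a=np.radians(-2.3)
show('B',[631.5,-215.7,200],[np.cos(a),np.sin(a),0]); tins(get_image('scene'),72)
w=get_image('wrist'); I=w['color'].astype(int); print('stack'); tins(w,88)
"
```

```text
B [ 0.003 -0.     0.326] [-152.3 -196.9    3.4]
px [252. 293.] ctr [ 631.9 -216.1] size [70.5 50.4] ang 86.5
px [272. 248.] ctr [ 588.  -116.7] size [ 42.6 204.3] ang 84.7
px [294. 228.] ctr [588.2 -47. ] size [ 72.3 217.2] ang 84.5
stack
px [295. 225.] ctr [ 466.9 -408.3] size [20.3 40.6] ang 15.9
```

>>> {"fn": "carry_out", "kwargs": {
  "motion": [
    [0, 0, 0.07, -30, -40, 0, 1],
    [0, 0, 0.14, -60, -80, 0, 1],
    [0, 0, 0.21, -91, -119, 0, 1],
    [0, 0, 0.28, -122, -159, 0, 1],
    [0, 0, 0.328, -152, -197, 3, 1]
  ]
}}

```text
clock: 35.45
position: [632.5, -214.8, 199.0]
ee_rot: [-0.692, 0.722, 0.001, -0.002]
contact_force: [0.1, -0.1, -0.4]
gripper_width: 85.3
grasp_force: 0.0
```

>>> {"fn": "carry_out", "kwargs": {
  "motion": [
    [0, 0, 0, 0, 0, 0, 1],
    [0, 0, 0, 0, 0, 0, 1],
    [0, 0, 0, 0, 0, 0, 1]
  ]
}}

```text
clock: 35.83
position: [631.2, -217.3, 200.1]
ee_rot: [-0.692, 0.722, 0.001, -0.002]
contact_force: [-0.2, -0.9, -0.8]
gripper_width: 85.4
grasp_force: 0.0
```

```bash
python3 -c "
from h import *
a=np.radians(-2.5)
show('B',[631.5,-215.8,57],[np.cos(a),np.sin(a),0]); tins(get_image('wrist'),72)
"
```

```text
B [ 0.004 -0.001  0.001] [ -1.8  -0.8 143.1]
px [268. 302.] ctr [ 642.2 -122.3] size [23.9 58.9] ang 83.5
px [432. 300.] ctr [ 489.2 -118.1] size [28.9 33.4] ang 83.7
px [336. 300.] ctr [ 579.2 -123. ] size [36.2 58. ] ang 84.0
px [304. 328.] ctr [608.  -88.6] size [ 97.2 162.4] ang 78.6
px [549.  85.] ctr [ 417.8 -304.9] size [14.9 32. ] ang 56.0
```

>>> {"fn": "carry_out", "kwargs": {
  "motion": [
    [0, 0, 0, -1.5, -0.5, 50, 1],
    [0, 0, 0, -1.5, -0.5, 90, 1],
    [0, 0, 0, -1.5, -0.5, 120, 1],
    [0, 0, 0, -1.5, -0.5, 135, 1],
    [0, 0, 0, -1.5, -0.5, 143, 1]
  ]
}}

```text
clock: 36.5
position: [632.2, -215.7, 57.5]
ee_rot: [-0.692, 0.722, 0.0, -0.002]
contact_force: [0.3, 0.3, 0.2]
gripper_width: 85.3
grasp_force: 0.0
```

>>> {"fn": "carry_out", "kwargs": {
  "motion": [
    [0, 0, 0, 0, 0, 0, 0.7],
    [0, 0, 0, 0, 0, 0, 0.5],
    [0, 0, 0, 0, 0, 0, 0],
    [0, 0, 0, 0, 0, 0, 0],
    [0, 0, 0, 0, 0, 0, 0]
  ]
}}

```text
clock: 37.12
position: [633.0, -215.2, 59.4]
ee_rot: [-0.692, 0.722, -0.001, -0.001]
contact_force: [-0.6, 0.6, 6.4]
gripper_width: 62.9
grasp_force: 67.6
```

>>> {"fn": "carry_out", "kwargs": {
  "motion": [
    [0, 0, 0, 0, 0, -10, 0],
    [0, 0, 0, 0, 0, -40, 0],
    [0, 0, 0, 0, 0, -80, 0],
    [0, 0, 0, 0, 0, -130, 0],
    [0, 0, 0, 0, 0, -140, 0]
  ]
}}

```text
clock: 37.75
position: [634.4, -215.1, 202.1]
ee_rot: [-0.692, 0.722, -0.003, 0.001]
contact_force: [-0.4, -0.1, -1.6]
gripper_width: 63.0
grasp_force: 66.9
```

```bash
python3 -c "
from h import *
a=np.radians(16.5)
show('base',[485.6,-418,200],[np.cos(a),np.sin(a),0])
"
```

```text
base [-0.005 -0.003 -0.329] [208.8 140.3   1.8]
```

>>> {"fn": "carry_out", "kwargs": {
  "motion": [
    [0, 0, -0.07, 42, 28, 0, 0],
    [0, 0, -0.14, 84, 57, 0, 0],
    [0, 0, -0.21, 126, 85, 0, 0],
    [0, 0, -0.28, 168, 113, 0, 0],
    [0, 0, -0.328, 200, 134, 0, 0]
  ]
}}

```text
clock: 38.38
position: [488.2, -409.8, 196.5]
ee_rot: [0.801, -0.599, -0.002, 0.001]
contact_force: [0.1, 0.5, -2.7]
gripper_width: 63.1
grasp_force: 66.8
```

>>> {"fn": "carry_out", "kwargs": {
  "motion": [
    [0, 0, 0, 6, 7, 0, 0],
    [0, 0, 0, 6, 8, 0, 0],
    [0, 0, 0, 6, 8, 0, 0],
    [0, 0, 0, 6, 8, 0, 0]
  ]
}}

```text
clock: 38.88
position: [485.1, -416.1, 198.1]
ee_rot: [0.801, -0.598, -0.001, 0.001]
contact_force: [0.5, 0.7, -2.8]
gripper_width: 62.8
grasp_force: 66.8
```

```bash
python3 -c "
from h import *
a=np.radians(16.5)
print(read_state()['position'],read_state()['gripper_width'])
show('base',[485.6,-418,119],[np.cos(a),np.sin(a),0])
"
```

```text
[ 485.1053022  -416.09734702  198.12489638] 62.75086446712723
base [ 0.003 -0.    -0.   ] [ 1.9 -0.2 79.1]
```

>>> {"fn": "carry_out", "kwargs": {
  "motion": [
    [0, 0, 0, 2, 0, 35, 0],
    [0, 0, 0, 2, 0, 60, 0],
    [0, 0, 0, 2, 0, 72, 0],
    [0, 0, 0, 2, 0, 77, 0],
    [0, 0, 0, 2, 0, 78, 0]
  ]
}}

```text
clock: 39.5
position: [485.3, -419.2, 120.9]
ee_rot: [0.801, -0.599, -0.0, 0.001]
contact_force: [-0.5, 1.1, -1.6]
gripper_width: 62.9
grasp_force: 66.8
```

>>> {"fn": "carry_out", "kwargs": {
  "motion": [
    [0, 0, 0, 0, 0, 1, 0],
    [0, 0, 0, 0, 0, 1, 0]
  ]
}}

```text
clock: 39.75
position: [485.0, -419.3, 120.0]
ee_rot: [0.801, -0.599, -0.0, 0.001]
contact_force: [0.8, 0.4, -3.3]
gripper_width: 62.9
grasp_force: 66.8
```

```bash
python3 -c "
from h import *
a=np.radians(16.5)
st=read_state();print(st['position'],st['contact_force'])
show('base',[485.6,-418,117.4],[np.cos(a),np.sin(a),0])
"
```

```text
[ 484.96482483 -419.25440155  119.96143042] [ 0.84722235  0.4148776  -3.33990765]
base [ 0.002 -0.001 -0.002] [-1.  -1.   2.6]
```

>>> {"fn": "carry_out", "kwargs": {
  "motion": [
    [0, 0, 0, -1, -1, 1, 0],
    [0, 0, 0, -1, -1, 2, 0],
    [0, 0, 0, -1, -1, 2.5, 0],
    [0, 0, 0, -1, -1, 2.5, 0]
  ]
}}

```text
clock: 40.25
position: [485.5, -417.9, 117.4]
ee_rot: [0.801, -0.599, -0.0, 0.001]
contact_force: [-0.5, 2.7, 1.9]
gripper_width: 62.6
grasp_force: 67.2
```

>>> {"fn": "carry_out", "kwargs": {
  "motion": [
    [0, 0, 0, 0, 0, 0, 0.5],
    [0, 0, 0, 0, 0, 0, 0.7],
    [0, 0, 0, 0, 0, 0, 1],
    [0, 0, 0, 0, 0, 0, 1],
    [0, 0, 0, 0, 0, 0, 1]
  ]
}}

```text
clock: 40.88
position: [485.3, -417.9, 116.8]
ee_rot: [0.801, -0.599, -0.001, 0.001]
contact_force: [1.0, -0.0, -0.1]
gripper_width: 85.3
grasp_force: 0.0
```

>>> {"fn": "carry_out", "kwargs": {
  "motion": [
    [0, 0, 0, 0, 0, -30, 1],
    [0, 0, 0, 0, 0, -80, 1],
    [0, 0, 0, 0, 0, -130, 1],
    [0, 0, 0, -60, 0, -140, 1],
    [0, 0, 0, -110, 0, -140, 1]
  ]
}}

```text
clock: 41.5
position: [454.6, -311.2, 258.1]
ee_rot: [0.8, -0.599, 0.001, 0.001]
contact_force: [0.5, 0.1, 0.0]
gripper_width: 85.6
grasp_force: 0.0
```

```bash
python3 -c "
from h import *
s=get_image('side')['color'];d=get_image('scene')['color']
H=np.zeros((600,800,3),np.uint8)
H[:330,:450]=cv2.resize(d[260:370,70:220],(450,330)); H[:330,450:]=cv2.resize(s[115:181,285:355],(350,330))
H[330:,:400]=cv2.resize(d[60:180,300:450],(400,270)); H[330:,400:]=cv2.resize(s[120:360,100:455],(400,270))
cv2.imwrite('pics/f.png',H); print(read_state()['position'])"
```

```text
[ 453.01925727 -308.85753447  257.71387887]
```

View pics/f.png

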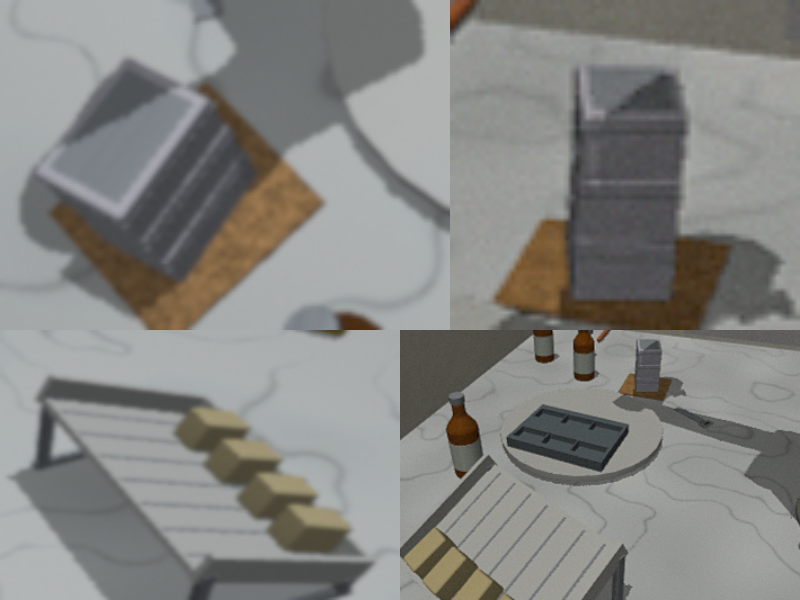

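The final picture shows three tins in a square column on the mat. The four bars lie at the stop, the mould is empty and the bottles are standing.

>>> {"fn": "carry_out", "kwargs": {
  "motion": [
    [0, 0, 0, 0, 0, 0, 1],
    [0, 0, 0, 0, 0, 0, 1],
    [0, 0, 0, 0, 0, 0, 1]
  ]
}}

```text
clock: 41.98
position: [454.9, -312.9, 256.2]
ee_rot: [0.8, -0.599, -0.001, 0.002]
contact_force: [-0.8, -1.1, -0.4]
gripper_width: 85.4
grasp_force: 0.0
```

```bash
python3 -c "
from bench import *
print(job_done())"
```

```text
the job is handed in; nothing more can be done
None
```

The job is handed in at about 42 s on the robot's clock: in the last picture all four bars rest side by side at the rack's stop, both tins stand squarely on the base tin on its mat, and the bottles and opener were not touched; no verdict came back.

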